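Close a clock case in the toggle-clamp fixture

ROBOT

A 6-joint arm with a two-finger parallel gripper is mounted at the origin on the work surface. World frame = base frame: x ahead of the robot, y to its left, z up, the work surface at z = 0. Lengths are in m, angles in rad, forces in N, time in s.
With the tool pointing down it reaches from about 0.3 to 0.875 m from the base axis. Payload 4.2 kg.
Tool frame: the origin (TCP) lies between the finger pads; the fingertips stand 17 mm ahead of it and the grasp point (between the pads) lies 2 mm behind it; x points along the fingers, z is the direction in which the jaws open and shut, and the axes are right-handed (so a half turn about x gives the same grasp; the last joint's range is limited). The gripper opens to 85 mm and grips with 20 to 120 N. Pads are 22 mm wide; open, the fingers measure 114 mm over their backs; the gripper's body (76 mm by 85 mm) begins 54 mm behind the grasp point. The pads swing forward as they close: fully open they stand 13 mm farther back than shut.
Start: joints at [1.085, 0.32, 1.565, -0, 1.257, -0.02], TCP at [0.258, 0.514, 0.248] pointing down, gripper open.
Joint ranges: [-3.11, 3.11], [-0.84, 2.01], [0.21, 2.61], [-1.34, 4.49], [0.05, 2.63], [-2.56, 2.56]. Speed limits (rad/s): [2.57, 2.57, 3.14, 3.14, 3.14, 3.14].

INTERFACE

Orientations are given as [roll, pitch, yaw] about the fixed x, y, z axes, in that order (R = Rz(yaw) Ry(pitch) Rx(roll)).
In Python, from workcell import status, eyes, manip gives the robot as it stands.
- The arm moves only by the tool carry_out, never from a script. Its argument "targets" is a list of rows, each an object with "twist": the turn, a rotation vector about the tool's x, y, z in rad, a list of three; "travel": the shift along the tool's x, y, z in m, a list of three; "claw": the finger opening in m, from 0 to 0.0854. A call has 1 to 12 rows; each row shifts and turns the pose as measured when the row begins, along the tool's axes as they then stand; what a row does not reach is not made up. A row lasts 1/12 s, in which the tool goes at most 41.7 mm and 7.16 degrees, less where a joint would pass 70% of its speed; a pose out of reach is approached as far as the arm can. A call is refused whole if a number of a shift passes 0.0417 or a number of a turn 0.125, either way. A call with a gripper value outside its range is refused whole. The fingers move at their own pace and stop on an object; "squeeze" is the grip in N (left out, the last holds). Time passes only in rows, so rows that do not move let the fingers close. It gives the time, the measured TCP pose, the force and the opening at its end, in the units of the state.
- status.read_state(): the state, without advancing time (a new reading comes with each control period).
- eyes.camera(name): name is "scene" or "top"; returns (picture, depth): 420x560x3 uint8, red, green, blue; 420x560 float32, m along the optical axis (not along the pixel's ray), 0 where there is no reading.
- eyes.calibration(name): a dict with "fov_y" (degrees; the focal length in pixels is half the picture's height over the tangent of half this angle, whatever the lens; pixels are square), "cx", "cy" (the principal point, pixels), "R" (3x3) and "t" (3): a world point X has camera coordinates R X + t. Camera axes: x right, y down, z forward; pixel columns grow to the right and rows downward; lengths in m; the calibration is good to about 2 mm. A picture is of the moment at which its call begins. calibration takes no time and is no camera call.
- manip.close_job(): hands the job in, once; it reports no verdict.
The state is a dict: "time_s": time; "joints": joint angles; "joint_velocities": joint speeds; "effort": joint torques, N m; "tcp_pos": TCP position; "eef_rot": TCP orientation; "wrist_force": force on the tool from outside, world axes, zero at the start; "moment": the same for the moment, N m; "finger_gap": opening from 0.0 (shut) to 1.0 (fully open).
Only numpy, scipy, OpenCV 4.12 (cv2) and the standard library are available. Lean on these libraries where they do the work, as an engineer would, in place of code of your own. Each camera call takes 0.05 s, during which the arm holds its last target.

TASK

Slide the brass clock case that stands in the fixture's channel, without lifting it, fully home into the V stop, then swing the toggle clamp over centre onto it. Press the clamp arm down, firmly but without crushing the case, until the case's steel back is fully home; press only through the clamp, never with the fingers on the back. Then throw the clamp back over centre to fully open, leaving the case in the V stop and everything else on the bench where it is.

Things in the scene. Friction and masses are not known exactly. Their poses are not given: they have to be found in the camera images.
- fixture: Aluminium fixture fixed to the bench; plate x -150..165, y -65..65 mm, top 10 mm above the origin. Origin: at bench height under the nest centre, z up. +x runs out along the channel: two steel rails, 76 mm between them, x 5..160, tops 20 mm up, far end open. The black V stop (top 24 mm up) stops a case with its centre over the origin, pushed towards -x. The toggle clamp stands at the -x end.
- case: Brass clock case lying face down, round, 70 mm diameter, brass wall 22 mm high, 0.1 to 0.25 kg; origin at the centre of its underside (10 mm above the bench when on the plate). Starts in the channel 65 to 115 mm from the nest, along fixture +x. Its steel back (joint back) is on top.
- back (a joint): Press-fit steel back of the case, a disc of 62 mm diameter. Value in m: 0 to 0.001 at the start = standing proud (its top 27 mm above the case's underside), 0.004 = fully home (top at 23 mm). It moves only under about 18 N straight down or more, and stays where it is left. The clamp's own spring (about 6 N at the pad) is not enough; over 50 N on the case is too much.
- clamp (a joint): Angle (rad) of the toggle clamp, a steel bell crank: arm and handle 100 deg apart turn together in the fixture's x-z plane. 0 = open: arm up, leaning 10 deg to -x; handle to -x, 20 deg below level. Grows as the arm swings to +x and down: 1.745 = arm level; on a back that is home it rests at 1.70 to 1.80, by the spindle's setting; stop 1.85. Centre 0.87: a damped spring (0.5 N m at ends) drives it to the nearer end, 1 to 2 s.
- clamp_hinge (a point): Centre of the clamp's hinge pin: in the fixture frame x = -85, y = 0, z = 62 mm; the axis is along fixture y. Two steel cheeks, 36 mm long, 32 mm over all, up to 72 mm above the bench, carry it. The arm's rubber pad (20 mm diameter) sits 85 mm out along the arm, its face 25 to 32 mm below the arm's centre line: the spindle's setting differs each time and is not reported.
- paddle (a point): Middle of the flat 30 x 30 mm paddle at the end of the clamp arm, on the face that is the top when closed and looks to fixture -x when open: 112 mm from the hinge along the arm, 7 mm above the arm's centre line (arm 15 mm wide, 14 mm thick). The paddle ends 127 mm from the hinge. Force here is multiplied by 1.3 at the pad.
- handle_bar (a point): Centre of the black rubber cross bar (16 mm thick, 64 mm long over its round ends, along fixture y) at the end of the clamp's handle, 100 mm from the hinge; the handle shaft is 12 mm thick. When the clamp is closed it stands up, leaning 10 degrees towards -x.
- loupe: Black eye loupe, 34 mm across, 30 mm high, bystander; origin under its centre.
- watch: Brass wrist watch lying flat, 130 mm long, 10 mm high, bystander; origin under its centre.
- bezel: Small steel ring, 28 mm across, 5 mm high, lying on the fixture plate beside the clamp, bystander; origin under its centre.
- spare_case: Empty open brass clock case, 70 mm across, 22 mm high, lying on the bench outside the fixture, bystander; origin under its centre.
- glue: White glue bottle, 46 mm across, 115 mm high, bystander; origin under its centre.
- tin: Round aluminium tin, 56 mm across, 18 mm high, bystander; origin under its centre.
- carton: Small cardboard carton 75 x 50 x 30 mm, bystander; origin under its centre.
- screwdriver: Screwdriver lying flat, 150 mm long, bystander; origin under its middle.
Mind the look-alikes: they are no part of the job. Leave any turquoise look-alike of the case alone.

How it is judged:
By the outcome, as a careful person would: the job done as asked, in the order asked, and still so for the second after the job is handed in, with the robot touching nothing.
It also fails if it takes over 72 s, if anything falls off the work surface, if the arm or the gripper's body presses on something with over 40 N, if the wrist force passes 120 N, or if a joint passes its speed limit or range.

## Working session

There is one attempt and no reset: what is moved stays moved. The work goes in short steps, Python scripts to look and compute and a tool call to move; the robot and the scene stay as the last step left them, time stands still between calls to the robot, and variables do not carry over. Pictures are saved under pics/ and viewed, and the job is handed in when it is done.

Besides the shell and the picture viewer there is one more tool, called by a JSON object that holds its "op" and its "data". carry_out: Moves the arm, as the interface text tells. Its arguments: {"type":"object","properties":{"targets":{"type":"array","items":{"type":"object","properties":{"twist":{"type":"array","items":{"type":"number"}},"travel":{"type":"array","items":{"type":"number"}},"claw":{"type":"number"}}}},"squeeze":{"type":"number"}},"required":["targets"]}

```bash
ls; mkdir -p pics; python3 - <<'E'
from workcell import status, eyes
import cv2
print(status.read_state())
for n in ("scene","top"):
    p,d=eyes.camera(n); c=eyes.calibration(n); print(n,c)
    cv2.imwrite(f"pics/{n}0.png",cv2.cvtColor(p,cv2.COLOR_RGB2BGR))
    import numpy as np; np.savez(f"pics/{n}0.npz",p=p,d=d)
E
```

```text
pics
{'time_s': 0.0, 'joints': array([ 1.08498237e+00,  3.20297917e-01,  1.56571325e+00,  2.65239676e-05,
        1.25737199e+00, -2.00301424e-02]), 'joint_velocities': array([ 1.13410103e-03, -9.84337066e-04, -1.51938925e-03, -1.29292026e-03,
       -9.83919527e-05, -3.51483297e-04]), 'effort': array([-1.19895692e-03, -4.15530074e+01, -2.34167933e+01,  1.46988367e-05,
        7.98196852e-03, -4.46210117e-05]), 'tcp_pos': array([0.25804158, 0.51333905, 0.24746548]), 'eef_rot': array([ 3.10747962,  1.56900564, -2.07070137]), 'wrist_force': array([-0.39432941,  0.21756461, -0.23033836]), 'moment': array([ 0.04345776,  0.01020646, -0.02941801]), 'finger_gap': 0.9994398149919241}
scene {'fov_y': 48.031875867128626, 'cx': 279.7615235794264, 'cy': 213.478317454309, 'R': array([[ 0.08944944,  0.99584281, -0.0172018 ],
       [ 0.57508603, -0.06574158, -0.81544718],
       [-0.81318808,  0.06304878, -0.57857583]]), 't': array([-0.02156747, -0.22228085,  1.65488601])}
top {'fov_y': 47.949421776144696, 'cx': 283.7497519856584, 'cy': 202.25754231825908, 'R': array([[-0.01369096, -0.99956651, -0.02606439],
       [-0.99424132,  0.01637957, -0.10590516],
       [ 0.10628617,  0.02446435, -0.99403458]]), 't': array([0.00710004, 0.53559049, 1.25050624])}
```

View pics/scene0.png

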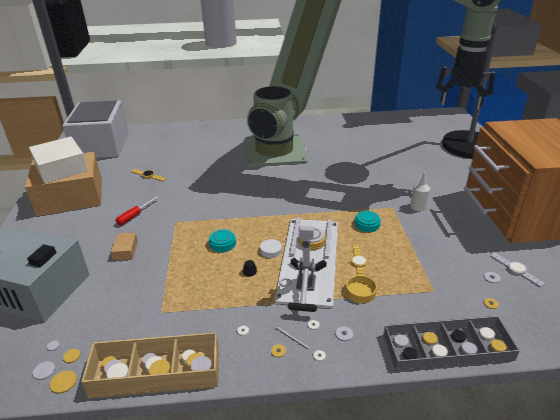

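View pics/top0.png

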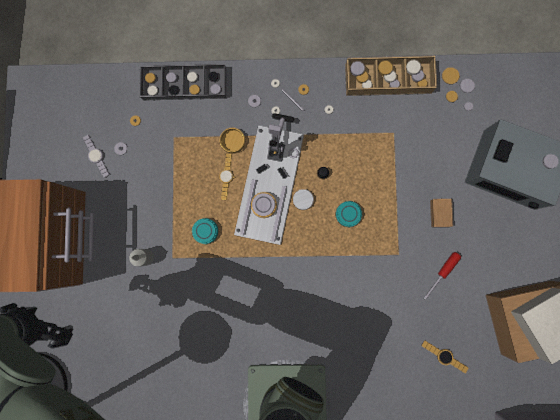

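```bash
python3 - <<'E'
import cv2
a=cv2.imread("pics/top0.png")[105:255,200:330]; cv2.imwrite("pics/tc.png",cv2.resize(a,None,fx=4.6,fy=4.0*1.15,interpolation=cv2.INTER_CUBIC)[:600*2])
a=cv2.imread("pics/top0.png")[105:255,200:330]; cv2.imwrite("pics/tc.png",cv2.resize(a,None,fx=4,fy=4,interpolation=cv2.INTER_CUBIC))
a=cv2.imread("pics/scene0.png")[205:315,260:390]; cv2.imwrite("pics/sc.png",cv2.resize(a,None,fx=5,fy=5,interpolation=cv2.INTER_CUBIC))
E
```

```text
(no output)
```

View pics/tc.png

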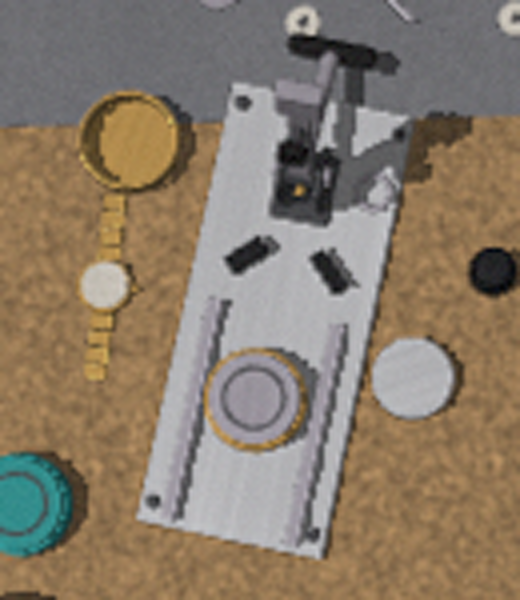

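View pics/sc.png

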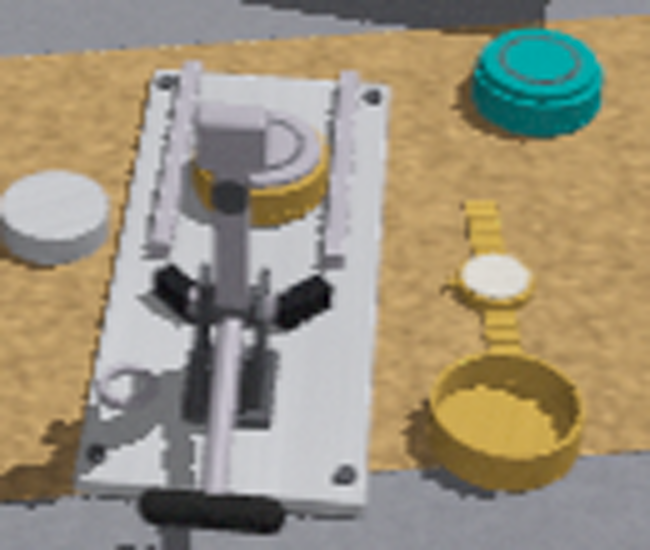

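```bash
cat > h.py <<'E'
import numpy as np, cv2
from workcell import eyes
def K(n):
    c=eyes.calibration(n); f=210/np.tan(np.radians(c["fov_y"])/2); return f,c
def proj(n,X):
    f,c=K(n); Y=np.atleast_2d(X)@c["R"].T+c["t"]
    return np.c_[c["cx"]+f*Y[:,0]/Y[:,2], c["cy"]+f*Y[:,1]/Y[:,2]]
def bp(n,uv,z):
    f,c=K(n); uv=np.atleast_2d(uv)
    d=np.c_[(uv[:,0]-c["cx"])/f,(uv[:,1]-c["cy"])/f,np.ones(len(uv))]@c["R"]
    o=-c["R"].T@c["t"]; return o+d*((z-o[2])/d[:,2])[:,None]
def cloud(n,d):
    f,c=K(n); v,u=np.mgrid[:420,:560]
    P=np.stack([(u-c["cx"])/f*d,(v-c["cy"])/f*d,d],-1)
    return (P-c["t"])@c["R"]
E
python3 - <<'E'
from h import *
from scipy.optimize import least_squares
F=np.array([[-150,-65,10],[-150,65,10],[165,65,10],[165,-65,10]])/1e3
ut=np.array([[232,83],[412,118],[325,557],[138,520]])/4+[200,105]-0.4
us=np.array([[367,515],[78,487],[155,72],[390,87]])/5+[260,205]-0.4
print(bp("top",ut,.01).round(4)); print(bp("scene",us,.01).round(4))
def W(p,X): c,s=np.cos(p[2]),np.sin(p[2]); return X@np.array([[c,s,0],[-s,c,0],[0,0,1]])+[p[0],p[1],0]
def r(p): return np.r_[(proj("top",W(p,F))-ut).ravel(),(proj("scene",W(p,F))-us).ravel()]
s=least_squares(r,[.6,0,2.9]); print(s.x,s.fun.round(1))
for n,u in(("top",ut),("scene",us)):
    s1=least_squares(lambda p:(proj(n,W(p,F))-u).ravel(),[.6,0,2.9]); print(n,s1.x)
d=np.load("pics/top0.npz")["d"]; P=cloud("top",d)
c,sn=np.cos(s.x[2]),np.sin(s.x[2])
Q=(P-[s.x[0],s.x[1],0])@np.array([[c,-sn,0],[sn,c,0],[0,0,1]])
np.save("pics/Q.npy",Q)
m=(abs(Q[...,1])<.06)&(Q[...,0]>.03)&(Q[...,0]<.155)&(Q[...,2]>.032)&(Q[...,2]<.05)
q=Q[m]; print("back/case pts",m.sum(),np.median(q,0),q.min(0),q.max(0))
m=(abs(Q[...,1])<.06)&(Q[...,0]>.03)&(Q[...,0]<.155)&(Q[...,2]<.03)&(Q[...,2]>.0); q=Q[m];print(np.histogram(q[:,2],10))
m=(Q[...,2]>.016)&(Q[...,2]<.024)&(Q[...,0]>.1)&(Q[...,0]<.155)&(abs(Q[...,1])<.06); q=Q[m]; print("rails",np.median(q[q[:,1]>0],0),np.median(q[q[:,1]<0],0),q[q[:,1]>0].min(0),q[q[:,1]<0].max(0))
m=(Q[...,2]>.08)&(abs(Q[...,1])<.06)&(Q[...,0]>-.25)&(Q[...,0]<0); q=Q[m]; print("arm",q.min(0),q.max(0),np.median(q,0))
E
```

```text
[[ 0.7554  0.0698  0.01  ]
 [ 0.7278 -0.0557  0.01  ]
 [ 0.4239  0.0089  0.01  ]
 [ 0.4509  0.1365  0.01  ]]
[[ 0.7664  0.0698  0.01  ]
 [ 0.7364 -0.0545  0.01  ]
 [ 0.4287  0.0134  0.01  ]
 [ 0.4571  0.1393  0.01  ]]
[0.59993173 0.03963448 2.92616218] [-0.5 -1.7  0.1 -1.7 -0.9 -0.3 -0.7 -0.6  0.  -2.1 -0.8 -1.2 -0.9 -0.8
 -0.6 -0.9]
top [0.59692362 0.03829818 2.92904481]
scene [0.60461841 0.04038332 2.92156182]
back/case pts 412 [ 0.071622   -0.00069122  0.03543279] [ 0.0393348  -0.03356777  0.03200035] [0.10580115 0.03302736 0.04250669]
(array([ 26, 221, 454, 324, 102, 130, 147,  52,  19,  36]), array([0.00157787, 0.00441868, 0.00725948, 0.01010028, 0.01294109,
       0.01578189, 0.0186227 , 0.0214635 , 0.0243043 , 0.02714511,
       0.02998591]))
rails [0.12757518 0.0433673  0.01952349] [ 0.12816433 -0.04233838  0.01939584] [0.10114278 0.03802472 0.01613735] [ 0.15471524 -0.00200179  0.02368125]
arm [-0.1108365  -0.01294175  0.08060098] [-0.06648555  0.01697794  0.19040651] [-0.09360305  0.00368806  0.16597297]
```

```bash
cat >> h.py <<'E'
def W(p,X): c,s=np.cos(p[2]),np.sin(p[2]); return np.atleast_2d(X)@np.array([[c,s,0],[-s,c,0],[0,0,1]])+[p[0],p[1],0]
def Winv(p,X): c,s=np.cos(p[2]),np.sin(p[2]); return (X-np.array([p[0],p[1],0]))@np.array([[c,-s,0],[s,c,0],[0,0,1]])
def segs():
    S=[]
    def box(x0,x1,y0,y1,z): 
        q=[(x0,y0,z),(x1,y0,z),(x1,y1,z),(x0,y1,z),(x0,y0,z)]; S.append(np.array(q)/1e3)
    box(-150,165,-65,65,10); box(5,160,38,46,20); box(5,160,-46,-38,20); box(-103,-67,-16,16,72)
    return S
def overlay(n,img,p,roi,f,out,extra=[]):
    x0,y0,x1,y1=roi; a=cv2.resize(img[y0:y1,x0:x1],None,fx=f,fy=f,interpolation=cv2.INTER_CUBIC)
    for s in segs()+list(extra):
        t=np.linspace(0,1,2)
        q=(proj(n,W(p,s))+.5-[x0,y0])*f
        cv2.polylines(a,[np.round(q).astype(int)],False,(0,0,255),1)
    cv2.imwrite(out,a)
E
python3 - <<'E'
from h import *
p=[.597,.0385,2.928]
overlay("top",cv2.imread("pics/top0.png"),p,(200,105,330,255),4,"pics/ot.png")
overlay("scene",cv2.imread("pics/scene0.png"),p,(260,205,390,315),5,"pics/os.png")
E
```

```text
(no output)
```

View pics/ot.png

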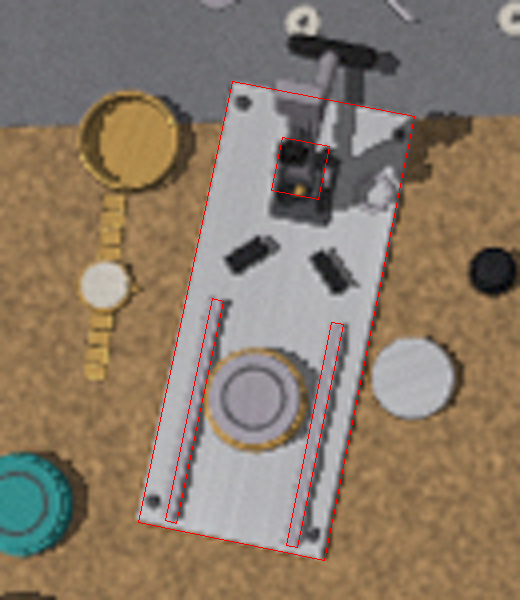

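View pics/os.png

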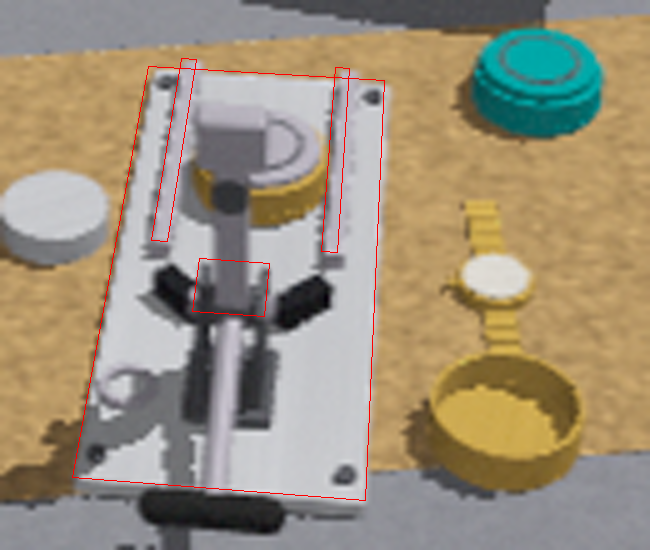

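```bash
cat >> h.py <<'E'
from scipy.spatial.transform import Rotation as Ro
from workcell import status
P0=np.array([.5985,.039,2.928])
def goto(xyz_f, axis="y", world=None):
    """needed tool-frame shift and turn to fixture point (m) with tool down, jaw axis (tool z) along fixture axis"""
    s=status.read_state(); R=Ro.from_euler("xyz",s["eef_rot"]).as_matrix()
    t=W(P0,np.array(xyz_f))[0]; a=P0[2]
    ex=np.array([0,0,-1.]); best=None
    for k in range(4):
        if (k%2)!=(0 if axis=="x" else 1): continue
        z=np.array([np.cos(a+k*np.pi/2),np.sin(a+k*np.pi/2),0]); Rt=np.c_[ex,np.cross(z,ex),z]
        rv=Ro.from_matrix(R.T@Rt).as_rotvec()
        if best is None or np.linalg.norm(rv)<np.linalg.norm(best[0]): best=(rv,Rt)
    d=t-s["tcp_pos"]
    print("t",round(s["time_s"],2),"fixt",(Winv(P0,s["tcp_pos"])*1e3).round(1),"F(fixt)",Winv(P0,s["wrist_force"]+[P0[0],P0[1],0]).round(1),"j",s["joints"].round(2))
    print("world d",d.round(4),"tool d",(R.T@d).round(4),"turn",best[0].round(4),"tool d in target frame",(best[1].T@d).round(4))
    print("fixture axes in target tool frame: fx",(best[1].T@[np.cos(a),np.sin(a),0]).round(3),"gap",round(s["finger_gap"],2))
E
python3 - <<'E'
from h import *
s=status.read_state(); print(Ro.from_euler("xyz",s["eef_rot"]).as_matrix().round(3))
goto([.135,0,.15],"y");goto([.135,0,.15],"x")
E
```

```text
[[-0.001 -0.893  0.449]
 [-0.001  0.449  0.893]
 [-1.     0.    -0.002]]
t 0.1 fixt [ 433.3 -391.5  247.6] F(fixt) [ 1.3  0.7 -1.1] j [ 1.09  0.32  1.57  0.    1.26 -0.02]
world d [ 0.2085 -0.4458 -0.0976] tool d [ 0.098  -0.3865 -0.3045] turn [-2.522e-01 -1.600e-03 -2.000e-04] tool d in target frame [ 0.0976 -0.2983 -0.3915]
fixture axes in target tool frame: fx [ 0.  1. -0.] gap 1.0
t 0.1 fixt [ 433.3 -391.5  247.6] F(fixt) [ 1.3  0.7 -1.1] j [ 1.09  0.32  1.57  0.    1.26 -0.02]
world d [ 0.2085 -0.4458 -0.0976] tool d [ 0.098  -0.3865 -0.3045] turn [ 1.3186e+00 -1.4000e-03  1.0000e-03] tool d in target frame [ 0.0976 -0.3915  0.2983]
fixture axes in target tool frame: fx [ 0. -0. -1.] gap 1.0
```

{"op": "carry_out", "data": {"targets": [{"twist":[-0.084,0,0],"travel":[0,0,-0.015],"claw":0},{"twist":[-0.084,0,0],"travel":[0,0,-0.025],"claw":0},{"twist":[-0.084,0,0],"travel":[0,0,-0.03],"claw":0},{"travel":[0,-0.0213,-0.028],"claw":0},{"travel":[0,-0.0213,-0.028],"claw":0},{"travel":[0,-0.0213,-0.028],"claw":0},{"travel":[0,-0.0213,-0.028],"claw":0},{"travel":[0,-0.0213,-0.028],"claw":0},{"travel":[0,-0.0213,-0.028],"claw":0},{"travel":[0,-0.0213,-0.028],"claw":0},{"travel":[0,-0.0213,-0.028],"claw":0},{"travel":[0,-0.0213,-0.028],"claw":0}], "squeeze": 30}}

```text
$.targets[3]: bad value
```

```bash
python3 -c "
from h import *
goto([.137,0,.10])"
```

```text
t 0.1 fixt [ 433.3 -391.5  247.6] F(fixt) [ 1.3  0.7 -1.1] j [ 1.09  0.32  1.57  0.    1.26 -0.02]
world d [ 0.2065 -0.4454 -0.1476] tool d [ 0.148  -0.3846 -0.3049] turn [-2.522e-01 -1.600e-03 -2.000e-04] tool d in target frame [ 0.1476 -0.2963 -0.3915]
fixture axes in target tool frame: fx [ 0.  1. -0.] gap 1.0
```

Every field is required in each row.

{"op": "carry_out", "data": {"targets": [{"twist":[-0.084,0,0],"travel":[0,0,-0.015],"claw":0},{"twist":[-0.084,0,0],"travel":[0,0,-0.025],"claw":0},{"twist":[-0.084,0,0],"travel":[0,0,-0.03],"claw":0},{"twist":[0,0,0],"travel":[0,-0.0213,-0.028],"claw":0},{"twist":[0,0,0],"travel":[0,-0.0213,-0.028],"claw":0},{"twist":[0,0,0],"travel":[0,-0.0213,-0.028],"claw":0},{"twist":[0,0,0],"travel":[0,-0.0213,-0.028],"claw":0},{"twist":[0,0,0],"travel":[0,-0.0213,-0.028],"claw":0},{"twist":[0,0,0],"travel":[0,-0.0213,-0.028],"claw":0},{"twist":[0,0,0],"travel":[0,-0.0213,-0.028],"claw":0},{"twist":[0,0,0],"travel":[0,-0.0213,-0.028],"claw":0},{"twist":[0,0,0],"travel":[0,-0.0213,-0.028],"claw":0}], "squeeze": 30}}

```text
time_s: 1.1
tcp_pos: [0.3703, 0.1525, 0.2425]
eef_rot: [2.478, 1.562, -2.422]
wrist_force: [1.0, 0.7, 0.3]
finger_gap: -0.003
```

```bash
python3 -c "
from h import *
goto([.137,0,.10])"
```

```text
t 1.1 fixt [247.  -62.5 242.5] F(fixt) [-0.8 -0.9  0.3] j [ 0.36  0.05  1.93 -0.    1.17 -1.02]
world d [ 0.0943 -0.0844 -0.1425] tool d [ 0.1424 -0.1091 -0.0645] turn [ 0.0269 -0.0067 -0.0051] tool d in target frame [ 0.1425 -0.11   -0.0625]
fixture axes in target tool frame: fx [ 0.  1. -0.] gap -0.0
```

{"op": "carry_out", "data": {"targets": [{"twist":[0.027,-0.007,-0.005],"travel":[0,-0.018,-0.012],"claw":0},{"twist":[0,0,0],"travel":[0.02,-0.018,-0.01],"claw":0},{"twist":[0,0,0],"travel":[0.024,-0.018,-0.01],"claw":0},{"twist":[0,0,0],"travel":[0.024,-0.018,-0.01],"claw":0},{"twist":[0,0,0],"travel":[0.024,-0.018,-0.01],"claw":0},{"twist":[0,0,0],"travel":[0.024,-0.018,-0.01],"claw":0},{"twist":[0,0,0],"travel":[0.01,0,0],"claw":0},{"twist":[0,0,0],"travel":[0,0,0],"claw":0}]}}

```text
time_s: 1.77
tcp_pos: [0.4696, 0.0573, 0.1122]
eef_rot: [-1.194, 1.565, 0.15]
wrist_force: [-0.4, -0.1, 0.6]
finger_gap: -0.001
```

```bash
python3 - <<'E'
from h import *
goto([.137,0,.035])
p,d=eyes.camera("top"); q,e=eyes.camera("scene")
b=lambda a:cv2.cvtColor(a,cv2.COLOR_RGB2BGR)
s=status.read_state(); t=s["tcp_pos"]
R=Ro.from_euler("xyz",s["eef_rot"]).as_matrix()
print("tcp px",proj("top",t),proj("scene",t), "tip",proj("top",t+.017*R[:,0]),proj("scene",t+.017*R[:,0]))
h=[cv2.resize(b(p)[125:275,190:320],(520,600)),cv2.resize(b(q)[150:300,240:370],(520,600))]
cv2.imwrite("pics/g1.png",cv2.resize(np.hstack(h),(800,462)))
E
```

```text
t 1.77 fixt [129.9   9.4 112.2] F(fixt) [0.4 0.1 0.6] j [ 0.1   0.3   1.99  0.    0.85 -1.25]
world d [-0.005   0.0107 -0.0772] tool d [0.0772 0.0077 0.0092] turn [-0.0125  0.0021  0.0053] tool d in target frame [0.0772 0.0071 0.0094]
fixture axes in target tool frame: fx [ 0.  1. -0.] gap -0.0
tcp px [[259.7770945  224.75868802]] [[309.50299798 194.49839863]] tip [[260.2781899  225.08468864]] [[309.39296528 200.04269986]]
```

View pics/g1.png

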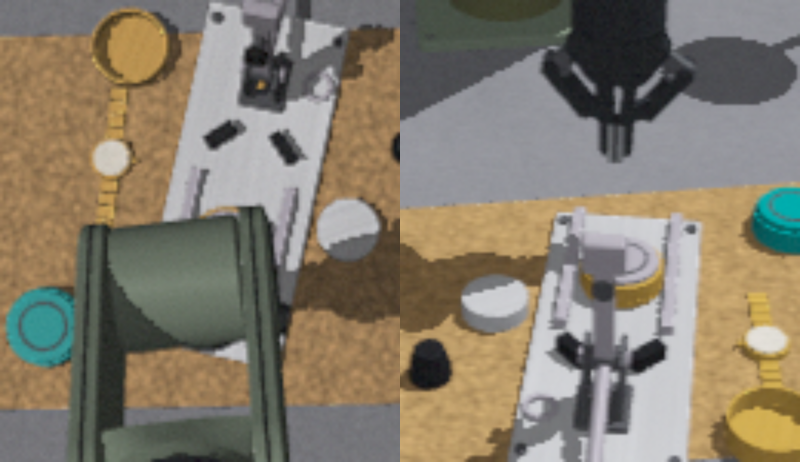

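{"op": "carry_out", "data": {"targets": [{"twist":[-0.012,0.002,0.005],"travel":[0.0,0.007,0.009],"claw":0},{"twist":[0,0,0],"travel":[0.02,0,0],"claw":0},{"twist":[0,0,0],"travel":[0.022,0,0],"claw":0},{"twist":[0,0,0],"travel":[0.02,0,0],"claw":0},{"twist":[0,0,0],"travel":[0.01,0,0],"claw":0},{"twist":[0,0,0],"travel":[0.004,0,0],"claw":0},{"twist":[0,0,0],"travel":[0,0,0],"claw":0}]}}

```text
time_s: 2.45
tcp_pos: [0.4686, 0.0766, 0.0449]
eef_rot: [-1.163, 1.549, 0.204]
wrist_force: [-1.1, 0.5, 0.3]
finger_gap: -0.003
```

```bash
python3 -c "
from h import *
goto([.12,0,.035])"
```

```text
t 2.45 fixt [134.9  -9.3  44.9] F(fixt) [ 1.2 -0.3  0.3] j [ 0.14  0.39  2.07  0.    0.66 -1.23]
world d [ 0.0126 -0.0122 -0.0099] tool d [ 0.0101 -0.0146 -0.0095] turn [0.0098 0.0087 0.0199] tool d in target frame [ 0.0099 -0.0149 -0.0093]
fixture axes in target tool frame: fx [ 0.  1. -0.] gap -0.0
```

{"op": "carry_out", "data": {"targets": [{"twist":[0.01,0.009,0.02],"travel":[0.005,0.0,-0.009],"claw":0},{"twist":[0,0,0],"travel":[0.004,0,0],"claw":0},{"twist":[0,0,0],"travel":[0,0,0],"claw":0}]}}

```text
time_s: 2.7
tcp_pos: [0.4681, 0.0688, 0.0381]
eef_rot: [-1.319, 1.567, 0.04]
wrist_force: [0.1, -0.4, 0.4]
finger_gap: -0.001
```

```bash
python3 -c "
from h import *
goto([.12,0,.035])"
```

```text
t 2.7 fixt [133.8  -1.5  38.1] F(fixt) [-0.2  0.4  0.4] j [ 0.12  0.41  2.07 -0.    0.66 -1.24]
world d [ 0.0132 -0.0044 -0.0031] tool d [ 0.0032 -0.0138 -0.0015] turn [0.0017 0.0008 0.0033] tool d in target frame [ 0.0031 -0.0138 -0.0015]
fixture axes in target tool frame: fx [ 0.  1. -0.] gap -0.0
```

{"op": "carry_out", "data": {"targets": [{"twist":[0,0,0],"travel":[0.003,-0.004,-0.0015],"claw":0},{"twist":[0,0,0],"travel":[0,-0.006,0],"claw":0},{"twist":[0,0,0],"travel":[0,-0.006,0],"claw":0},{"twist":[0,0,0],"travel":[0,-0.006,0],"claw":0},{"twist":[0,0,0],"travel":[0,-0.006,0],"claw":0},{"twist":[0,0,0],"travel":[0,-0.006,0],"claw":0},{"twist":[0,0,0],"travel":[0,-0.006,0],"claw":0},{"twist":[0,0,0],"travel":[0,-0.006,0],"claw":0}]}}

```text
time_s: 3.37
tcp_pos: [0.5137, 0.0563, 0.0359]
eef_rot: [1.627, 1.567, 2.984]
wrist_force: [-3.8, 1.3, 3.3]
finger_gap: 0.001
```

```bash
python3 -c "
from h import *
goto([.052,0,.035])"
```

```text
t 3.37 fixt [86.5  1.1 35.9] F(fixt) [ 4.  -0.5  3.3] j [ 0.09  0.46  1.97  0.    0.71 -1.27]
world d [ 0.034  -0.0062 -0.0009] tool d [ 0.0008 -0.0345  0.0011] turn [-0.0001 -0.0002 -0.0036] tool d in target frame [ 0.0009 -0.0345  0.0011]
fixture axes in target tool frame: fx [ 0.  1. -0.] gap 0.0
```

{"op": "carry_out", "data": {"targets": [{"twist":[0,0,0],"travel":[0,-0.005,0.0005],"claw":0},{"twist":[0,0,0],"travel":[0,-0.005,0],"claw":0},{"twist":[0,0,0],"travel":[0,-0.005,0],"claw":0},{"twist":[0,0,0],"travel":[0,-0.005,0],"claw":0},{"twist":[0,0,0],"travel":[0,-0.004,0],"claw":0},{"twist":[0,0,0],"travel":[0,-0.003,0],"claw":0}]}}

```text
time_s: 3.87
tcp_pos: [0.5423, 0.0505, 0.0359]
eef_rot: [1.68, 1.564, 3.037]
wrist_force: [-4.6, 1.1, 3.5]
finger_gap: -0.004
```

```bash
python3 -c "
from h import *
goto([.047,0,.035])"
```

```text
t 3.87 fixt [57.3  0.7 35.9] F(fixt) [ 4.7 -0.1  3.5] j [ 0.07  0.5   1.9   0.    0.75 -1.29]
world d [ 0.0102 -0.0015 -0.0009] tool d [ 0.0008 -0.0103  0.0007] turn [-0.0003 -0.0007 -0.0063] tool d in target frame [ 0.0009 -0.0103  0.0007]
fixture axes in target tool frame: fx [ 0.  1. -0.] gap -0.0
```

{"op": "carry_out", "data": {"targets": [{"twist":[0,0,0],"travel":[0,-0.002,0],"claw":0},{"twist":[0,0,0],"travel":[0,-0.002,0],"claw":0},{"twist":[0,0,0],"travel":[0,-0.002,0],"claw":0}]}}

```text
time_s: 4.12
tcp_pos: [0.5489, 0.049, 0.0358]
eef_rot: [1.681, 1.564, 3.038]
wrist_force: [-4.0, 0.5, 3.5]
finger_gap: 0.001
```

```bash
python3 -c "
from h import *
goto([.047,0,.035])"
```

```text
t 4.12 fixt [50.6  0.7 35.8] F(fixt) [4.  0.4 3.5] j [ 0.07  0.5   1.88  0.    0.76 -1.29]
world d [ 0.0037 -0.     -0.0008] tool d [ 0.0008 -0.0036  0.0007] turn [-0.0005 -0.0007 -0.0068] tool d in target frame [ 0.0008 -0.0036  0.0007]
fixture axes in target tool frame: fx [ 0.  1. -0.] gap 0.0
```

{"op": "carry_out", "data": {"targets": [{"twist":[0,0,0],"travel":[0,-0.0015,0],"claw":0},{"twist":[0,0,0],"travel":[0,-0.0015,0],"claw":0}]}}

```text
time_s: 4.28
tcp_pos: [0.5509, 0.0485, 0.0357]
eef_rot: [1.677, 1.561, 3.034]
wrist_force: [-9.1, 2.6, 8.9]
finger_gap: 0.001
```

{"op": "carry_out", "data": {"targets": [{"twist":[0,0,0],"travel":[0,-0.0015,0],"claw":0},{"twist":[0,0,0],"travel":[0,-0.0015,0],"claw":0}]}}

```text
time_s: 4.45
tcp_pos: [0.5509, 0.0485, 0.0355]
eef_rot: [1.66, 1.554, 3.016]
wrist_force: [-7.6, 2.6, 6.7]
finger_gap: 0.001
```

{"op": "carry_out", "data": {"targets": [{"twist":[0,0,0],"travel":[-0.0005,-0.003,0],"claw":0},{"twist":[0,0,0],"travel":[-0.0005,-0.003,0],"claw":0}]}}

```text
time_s: 4.62
tcp_pos: [0.5512, 0.0479, 0.0356]
eef_rot: [1.684, 1.541, 3.039]
wrist_force: [-10.0, 3.0, 6.7]
finger_gap: -0.001
```

```bash
python3 - <<'E'
from h import *
goto([.07,0,.035])
p,d=eyes.camera("top"); q,e=eyes.camera("scene")
b=lambda a:cv2.cvtColor(a,cv2.COLOR_RGB2BGR)
h=[cv2.resize(b(p)[105:255,200:330],(520,600)),cv2.resize(b(q)[180:330,250:380],(520,600))]
cv2.imwrite("pics/g2.png",cv2.resize(np.hstack(h),(800,462)))
E
```

```text
t 4.62 fixt [48.1  1.3 35.6] F(fixt) [10.4 -0.9  6.7] j [ 0.06  0.52  1.86  0.01  0.79 -1.3 ]
world d [-0.0211  0.0059 -0.0006] tool d [0.0012 0.0218 0.0013] turn [-0.0019 -0.0034 -0.03  ] tool d in target frame [0.0006 0.0219 0.0013]
fixture axes in target tool frame: fx [ 0.  1. -0.] gap -0.0
```

View pics/g2.png

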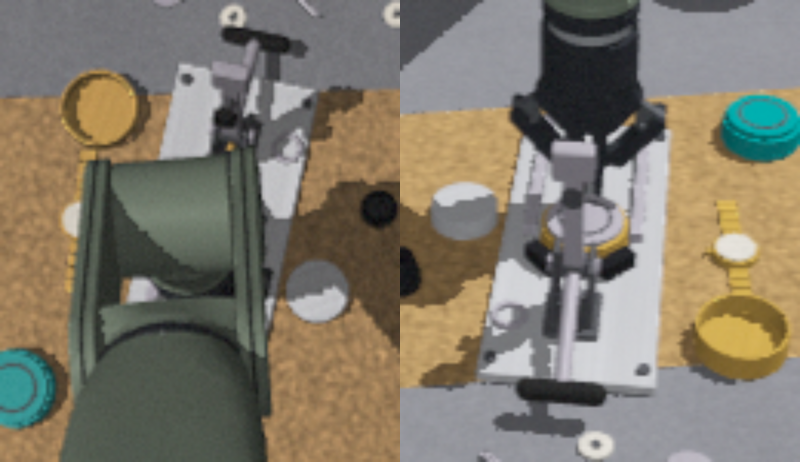

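{"op": "carry_out", "data": {"targets": [{"twist":[-0.002,-0.003,-0.03],"travel":[0,0.01,0.001],"claw":0},{"twist":[0,0,0],"travel":[0,0.015,0],"claw":0},{"twist":[0,0,0],"travel":[-0.02,0,0],"claw":0},{"twist":[0,0,0],"travel":[-0.035,0,0],"claw":0},{"twist":[0,0,0],"travel":[-0.035,0,0],"claw":0},{"twist":[0,0,0],"travel":[-0.035,0,0],"claw":0},{"twist":[0,0,0],"travel":[-0.035,0,0],"claw":0},{"twist":[0,0,0],"travel":[-0.035,0,0],"claw":0},{"twist":[0,0,0],"travel":[-0.02,0,0],"claw":0},{"twist":[0,0,0],"travel":[0,0,0],"claw":0}]}}

```text
time_s: 5.55
tcp_pos: [0.535, 0.0536, 0.2605]
eef_rot: [-1.469, 1.542, -0.11]
wrist_force: [-0.2, -0.4, 0.3]
finger_gap: -0.001
```

```bash
python3 - <<'E'
from h import *
goto([-.165,0,.25])
q,e=eyes.camera("scene")
b=lambda a:cv2.cvtColor(a,cv2.COLOR_RGB2BGR)
overlay("scene",b(q),P0,(260,205,390,315),5,"pics/s3.png",[np.array([[np.cos(t)*.035,np.sin(t)*.035,.032] for t in np.linspace(0,6.3,40)])])
E
```

```text
t 5.55 fixt [ 65.1  -0.8 260.5] F(fixt) [0.1 0.4 0.3] j [ 0.08  0.24  1.65 -0.01  1.23 -1.28]
world d [ 0.2247 -0.0495 -0.0105] tool d [ 0.017  -0.2297 -0.0012] turn [0.0019 0.003  0.0286] tool d in target frame [ 0.0105 -0.2301 -0.0008]
fixture axes in target tool frame: fx [ 0.  1. -0.] gap -0.0
```

View pics/s3.png

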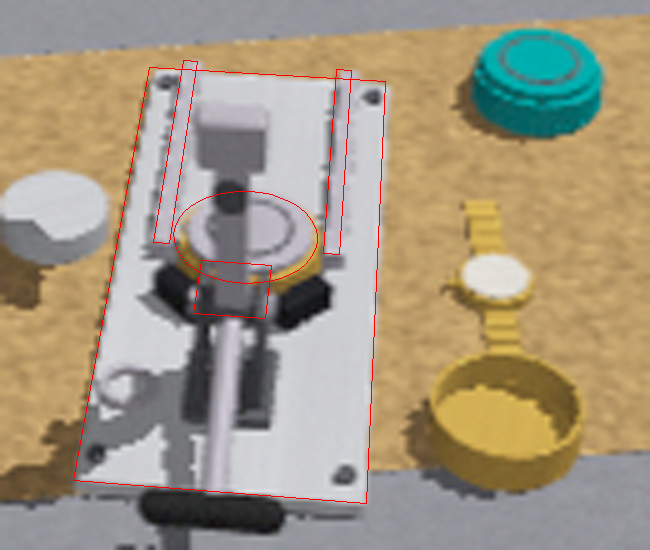

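{"op": "carry_out", "data": {"targets": [{"twist":[0.002,0.003,0.0286],"travel":[0,-0.02,0],"claw":0},{"twist":[0,0,0],"travel":[0,-0.035,0],"claw":0},{"twist":[0,0,0],"travel":[0,-0.035,0],"claw":0},{"twist":[0,0,0],"travel":[0,-0.035,0],"claw":0},{"twist":[0,0,0],"travel":[0,-0.035,0],"claw":0},{"twist":[0,0,0],"travel":[0,-0.035,0],"claw":0},{"twist":[0,0,0],"travel":[0,-0.025,0],"claw":0},{"twist":[0,0,0],"travel":[0,-0.01,0],"claw":0},{"twist":[0,0,0],"travel":[0,0,0],"claw":0}]}}

```text
time_s: 6.35
tcp_pos: [0.7686, 0.0008, 0.2378]
eef_rot: [1.989, 1.557, -2.936]
wrist_force: [-0.7, 0.2, -0.1]
finger_gap: -0.002
```

```bash
python3 - <<'E'
from h import *
goto([-.165,0,.155])
q,e=eyes.camera("top")
Q=Winv(P0,cloud("top",e))
m=(abs(Q[...,0])<.028)&(abs(Q[...,1])<.028)&(Q[...,2]>.02)&(Q[...,2]<.05); print("back z",np.median(Q[m],0),m.sum())
m=(abs(Q[...,0])<.06)&(abs(Q[...,1])<.05)&(Q[...,2]>.030)&(Q[...,2]<.05); print(Q[m].min(0),Q[m].max(0))
cv2.imwrite("pics/t4.png",cv2.resize(cv2.cvtColor(q,cv2.COLOR_RGB2BGR)[105:255,200:330],None,fx=4,fy=4))
E
```

```text
t 6.35 fixt [-174.3    1.3  237.8] F(fixt) [ 0.7 -0.1 -0.1] j [-0.01  0.66  1.02 -0.    1.48 -1.37]
world d [-0.0088  0.0033 -0.0828] tool d [0.0829 0.0083 0.0018] turn [ 0.0004 -0.0056 -0.0127] tool d in target frame [0.0828 0.0093 0.0013]
fixture axes in target tool frame: fx [ 0.  1. -0.] gap -0.0
back z [nan nan nan] 0
  return _methods._mean(a, axis=axis, dtype=dtype,
  ret = um.true_divide(
Traceback (most recent call last):
ValueError: zero-size array to reduction operation minimum which has no identity
```

{"op": "carry_out", "data": {"targets": [{"twist":[0,-0.005,-0.012],"travel":[0.015,0.002,0.001],"claw":0},{"twist":[0,0,0],"travel":[0.02,0.002,0],"claw":0},{"twist":[0,0,0],"travel":[0.02,0.002,0],"claw":0},{"twist":[0,0,0],"travel":[0.015,0.006,0],"claw":0},{"twist":[0,0,0],"travel":[0.005,0.01,0],"claw":0},{"twist":[0,0,0],"travel":[0,0.01,0],"claw":0},{"twist":[0,0,0],"travel":[0,0.008,0],"claw":0},{"twist":[0,0,0],"travel":[0,0.006,0],"claw":0},{"twist":[0,0,0],"travel":[0,0.006,0],"claw":0}]}}

```text
time_s: 7.15
tcp_pos: [0.7087, 0.0141, 0.1514]
eef_rot: [2.527, 1.567, -2.397]
wrist_force: [8.8, -2.0, 1.8]
finger_gap: 0.0
```

```bash
python3 -c "
from h import *
goto([-.022,0,.155])"
```

```text
t 7.15 fixt [-112.9    0.9  151.4] F(fixt) [-9.   0.1  1.8] j [ 0.    0.59  1.36 -0.    1.19 -1.35]
world d [-0.0887  0.0202  0.0036] tool d [-0.0034  0.0909  0.0011] turn [ 0.0021 -0.0028 -0.002 ] tool d in target frame [-0.0036  0.0909  0.0009]
fixture axes in target tool frame: fx [ 0.  1. -0.] gap 0.0
```

{"op": "carry_out", "data": {"targets": [{"twist":[0,0,0],"travel":[-0.001,0.008,0.001],"claw":0},{"twist":[0,0,0],"travel":[0,0.008,0],"claw":0},{"twist":[0,0,0],"travel":[0,0.008,0],"claw":0},{"twist":[0,0,0],"travel":[0,0.008,0],"claw":0},{"twist":[0,0,0],"travel":[0,0.008,0],"claw":0},{"twist":[0,0,0],"travel":[0,0.008,0],"claw":0}]}}

```text
time_s: 7.65
tcp_pos: [0.6725, 0.0223, 0.1533]
eef_rot: [-1.593, 1.525, -0.232]
wrist_force: [7.9, -1.1, -4.6]
finger_gap: 0.001
```

```bash
python3 -c "
from h import *
goto([-.022,0,.155])"
```

```text
t 7.65 fixt [-75.9   0.6 153.3] F(fixt) [-8.  -0.6 -4.6] j [ 0.02  0.52  1.49 -0.01  1.09 -1.33]
world d [-0.0525  0.012   0.0017] tool d [-0.0042  0.0537  0.0009] turn [ 0.0045 -0.0009  0.0458] tool d in target frame [-0.0017  0.0539  0.0006]
fixture axes in target tool frame: fx [ 0.  1. -0.] gap 0.0
```

{"op": "carry_out", "data": {"targets": [{"twist":[0,0,0.03],"travel":[-0.001,0.009,0],"claw":0},{"twist":[0,0,0.02],"travel":[0,0.009,0],"claw":0},{"twist":[0,0,0.01],"travel":[0,0.009,0],"claw":0},{"twist":[0,0,0.01],"travel":[0,0.009,0],"claw":0},{"twist":[0,0,0.01],"travel":[0,0.009,0],"claw":0},{"twist":[0,0,0],"travel":[0,0.009,0],"claw":0}]}}

```text
time_s: 8.15
tcp_pos: [0.6181, 0.0339, 0.1542]
eef_rot: [1.566, 1.548, 2.929]
wrist_force: [-0.3, -0.5, -0.5]
finger_gap: 0.001
```

```bash
python3 -c "
from h import *
goto([-.022,0,.155])"
```

```text
t 8.15 fixt [-20.2   0.9 154.2] F(fixt) [ 0.2  0.6 -0.5] j [ 0.03  0.47  1.58  0.01  1.12 -1.33]
world d [0.0019 0.0005 0.0008] tool d [-0.0008 -0.0018  0.0008] turn [ 0.006   0.     -0.0228] tool d in target frame [-0.0008 -0.0018  0.0009]
fixture axes in target tool frame: fx [ 0.  1. -0.] gap 0.0
```

{"op": "carry_out", "data": {"targets": [{"twist":[0.005,0,-0.022],"travel":[-0.01,0,0],"claw":0},{"twist":[0,0,0],"travel":[0,0,0],"claw":0},{"twist":[0,0,0],"travel":[0,0,0],"claw":0},{"twist":[0,0,0],"travel":[0,0,0],"claw":0},{"twist":[0,0,0],"travel":[0,0,0],"claw":0},{"twist":[0,0,0],"travel":[0,0,0],"claw":0},{"twist":[0,0,0],"travel":[0,0,0],"claw":0},{"twist":[0,0,0],"travel":[0,0,0],"claw":0},{"twist":[0,0,0],"travel":[0,0,0],"claw":0},{"twist":[0,0,0],"travel":[0,0,0],"claw":0},{"twist":[0,0,0],"travel":[0,0,0],"claw":0},{"twist":[0,0,0],"travel":[0,0,0],"claw":0}]}}

```text
time_s: 9.15
tcp_pos: [0.6139, 0.0345, 0.1644]
eef_rot: [1.731, 1.565, 3.09]
wrist_force: [0.4, 0.8, -0.4]
finger_gap: 0.001
```

```bash
python3 - <<'E'
from h import *
goto([.027,0,.11])
q,e=eyes.camera("scene")
Q=Winv(P0,cloud("scene",e)); np.savez("pics/s5.npz",p=q,d=e)
cv2.imwrite("pics/s5.png",cv2.resize(cv2.cvtColor(q,cv2.COLOR_RGB2BGR)[190:315,250:390],None,fx=5,fy=5,interpolation=cv2.INTER_CUBIC)[:600])
m=(Q[...,0]>-.06)&(Q[...,0]<.05)&(abs(Q[...,1])<.02)&(Q[...,2]>.05)&(Q[...,2]<.1); q=Q[m]
for x0 in np.arange(-.06,.05,.01):
    k=(q[:,0]>=x0)&(q[:,0]<x0+.01); print(round(x0,2),k.sum(),np.median(q[k],0).round(4) if k.any() else "")
E
```

```text
t 9.15 fixt [-16.    1.1 164.4] F(fixt) [-0.2 -0.9 -0.4] j [ 0.04  0.44  1.59  0.    1.11 -1.32]
world d [-0.0417  0.0102 -0.0544] tool d [0.0546 0.0426 0.0012] turn [ 0.001  -0.001  -0.0059] tool d in target frame [0.0544 0.043  0.0011]
fixture axes in target tool frame: fx [ 0.  1. -0.] gap 0.0
-0.06 10 [-0.0558 -0.0058  0.0691]
-0.05 3 [-0.0472 -0.0062  0.0702]
-0.04 11 [-0.0336 -0.0056  0.0698]
-0.03 9 [-0.0254 -0.0047  0.0706]
-0.02 8 [-0.015  -0.0041  0.0714]
-0.01 2 [-0.0052 -0.0046  0.0667]
0.0 0 
0.01 2 [ 0.0198 -0.0123  0.0737]
0.02 34 [ 0.0257 -0.0011  0.0726]
0.03 27 [ 0.0362 -0.0004  0.0724]
0.04 1 [0.0412 0.0025 0.0701]
```

View pics/s5.png

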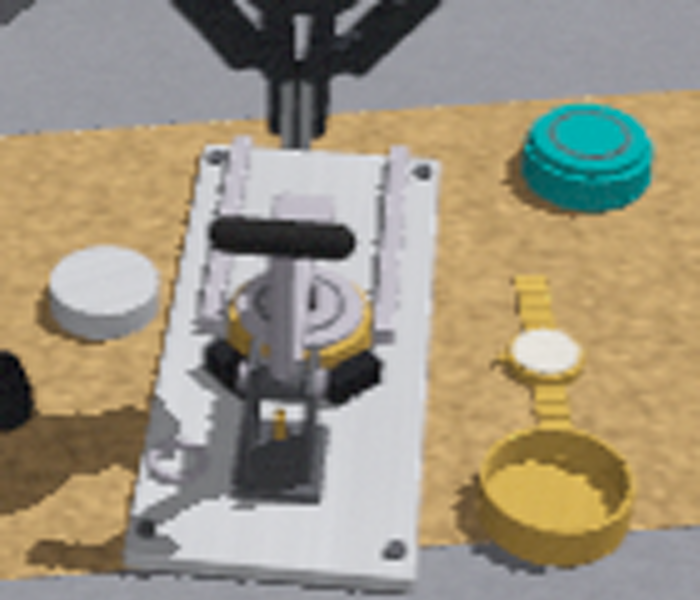

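{"op": "carry_out", "data": {"targets": [{"twist":[0.001,-0.001,-0.006],"travel":[0,0.02,0.001],"claw":0},{"twist":[0,0,0],"travel":[0,0.015,0],"claw":0},{"twist":[0,0,0],"travel":[0.01,0.008,0],"claw":0},{"twist":[0,0,0],"travel":[0.02,0,0],"claw":0},{"twist":[0,0,0],"travel":[0.02,0,0],"claw":0},{"twist":[0,0,0],"travel":[0.008,0,0],"claw":0},{"twist":[0,0,0],"travel":[0,0,0],"claw":0},{"twist":[0,0,0],"travel":[0,0,0],"claw":0}]}}

```text
time_s: 9.87
tcp_pos: [0.5719, 0.0451, 0.1063]
eef_rot: [-1.306, 1.566, 0.051]
wrist_force: [0.3, 0.6, -0.6]
finger_gap: 0.004
```

```bash
python3 -c "
from h import *
goto([.027,0,.095])"
```

```text
t 9.87 fixt [ 27.2  -0.3 106.3] F(fixt) [-0.2 -0.6 -0.6] j [ 0.06  0.44  1.77 -0.    0.93 -1.3 ]
world d [ 0.0002 -0.0003 -0.0113] tool d [ 0.0113 -0.0002 -0.0003] turn [-0.0002  0.0014  0.005 ] tool d in target frame [ 0.0113 -0.0002 -0.0003]
fixture axes in target tool frame: fx [ 0.  1. -0.] gap 0.0
```

{"op": "carry_out", "data": {"targets": [{"twist":[0,0.001,0.005],"travel":[0.006,0,0],"claw":0},{"twist":[0,0,0],"travel":[0.004,0,0],"claw":0},{"twist":[0,0,0],"travel":[0.002,0,0],"claw":0},{"twist":[0,0,0],"travel":[0.001,0,0],"claw":0}]}}

```text
time_s: 10.2
tcp_pos: [0.5744, 0.0451, 0.0949]
eef_rot: [-1.22, 1.566, 0.137]
wrist_force: [-0.3, 0.0, 1.0]
finger_gap: -0.001
```

{"op": "carry_out", "data": {"targets": [{"twist":[0,0,0],"travel":[0.001,0,0],"claw":0},{"twist":[0,0,0],"travel":[0.001,0,0],"claw":0}]}}

```text
time_s: 10.37
tcp_pos: [0.575, 0.0451, 0.0932]
eef_rot: [-1.241, 1.565, 0.115]
wrist_force: [-0.8, 0.8, 0.0]
finger_gap: 0.0
```

{"op": "carry_out", "data": {"targets": [{"twist":[0,0,0],"travel":[0.001,0,0],"claw":0},{"twist":[0,0,0],"travel":[0.001,0,0],"claw":0}]}}

```text
time_s: 10.53
tcp_pos: [0.5752, 0.045, 0.0914]
eef_rot: [-1.245, 1.564, 0.111]
wrist_force: [0.1, -0.8, 0.3]
finger_gap: 0.001
```

{"op": "carry_out", "data": {"targets": [{"twist":[0,0,0],"travel":[0.001,0.001,0],"claw":0},{"twist":[0,0,0],"travel":[0.001,0,0],"claw":0}]}}

```text
time_s: 10.7
tcp_pos: [0.5742, 0.0453, 0.0897]
eef_rot: [-1.245, 1.564, 0.112]
wrist_force: [-2.8, -0.5, 8.6]
finger_gap: -0.004
```

{"op": "carry_out", "data": {"targets": [{"twist":[0,0,0],"travel":[0.001,0,0],"claw":0},{"twist":[0,0,0],"travel":[0.001,0,0],"claw":0}]}}

```text
time_s: 10.87
tcp_pos: [0.5742, 0.0453, 0.0895]
eef_rot: [-1.25, 1.563, 0.107]
wrist_force: [-3.0, 0.2, 7.9]
finger_gap: 0.001
```

{"op": "carry_out", "data": {"targets": [{"twist":[0,0,0],"travel":[0.001,0,0],"claw":0}]}}

```text
time_s: 10.95
tcp_pos: [0.5742, 0.0453, 0.0895]
eef_rot: [-1.262, 1.562, 0.095]
wrist_force: [-1.4, 0.2, 7.2]
finger_gap: 0.001
```

{"op": "carry_out", "data": {"targets": [{"twist":[0,0,0],"travel":[0.0015,0,0],"claw":0},{"twist":[0,0,0],"travel":[0.0015,0,0],"claw":0}]}}

```text
time_s: 11.12
tcp_pos: [0.5741, 0.0453, 0.089]
eef_rot: [-1.271, 1.562, 0.086]
wrist_force: [-3.8, -0.3, 8.3]
finger_gap: 0.007
```

{"op": "carry_out", "data": {"targets": [{"twist":[0,0,0],"travel":[0.002,0,0],"claw":0}]}}

```text
time_s: 11.2
tcp_pos: [0.5741, 0.0453, 0.0885]
eef_rot: [-1.272, 1.561, 0.085]
wrist_force: [-4.3, 0.5, 9.8]
finger_gap: 0.001
```

{"op": "carry_out", "data": {"targets": [{"twist":[0,0,0],"travel":[0.002,0,0],"claw":0}]}}

```text
time_s: 11.28
tcp_pos: [0.574, 0.0453, 0.088]
eef_rot: [-1.271, 1.56, 0.086]
wrist_force: [-2.5, -0.6, 9.7]
finger_gap: 0.001
```

{"op": "carry_out", "data": {"targets": [{"twist":[0,0,0],"travel":[0.002,0,0],"claw":0},{"twist":[0,0,0],"travel":[0.002,0,0],"claw":0},{"twist":[0,0,0],"travel":[0.002,0,0],"claw":0}]}}

```text
time_s: 11.53
tcp_pos: [0.5739, 0.0453, 0.0867]
eef_rot: [-1.283, 1.558, 0.074]
wrist_force: [-3.6, -0.4, 11.4]
finger_gap: 0.002
```

{"op": "carry_out", "data": {"targets": [{"twist":[0,0,0],"travel":[0.002,0,0],"claw":0},{"twist":[0,0,0],"travel":[0.002,0,0],"claw":0}]}}

```text
time_s: 11.7
tcp_pos: [0.5738, 0.0453, 0.0861]
eef_rot: [-1.291, 1.557, 0.066]
wrist_force: [-3.1, -0.7, 11.1]
finger_gap: -0.003
```

{"op": "carry_out", "data": {"targets": [{"twist":[0,0,0],"travel":[0.002,0,0],"claw":0}]}}

```text
time_s: 11.78
tcp_pos: [0.5738, 0.0454, 0.0859]
eef_rot: [-1.294, 1.556, 0.064]
wrist_force: [-4.1, -1.0, 11.3]
finger_gap: 0.002
```

{"op": "carry_out", "data": {"targets": [{"twist":[0,0,0],"travel":[0.002,0,0],"claw":0}]}}

```text
time_s: 11.87
tcp_pos: [0.5737, 0.0453, 0.0857]
eef_rot: [-1.295, 1.556, 0.062]
wrist_force: [-4.0, -0.8, 13.1]
finger_gap: 0.006
```

{"op": "carry_out", "data": {"targets": [{"twist":[0,0,0],"travel":[0.0025,0,0],"claw":0},{"twist":[0,0,0],"travel":[0.0025,0,0],"claw":0}]}}

```text
time_s: 12.03
tcp_pos: [0.5737, 0.0454, 0.0857]
eef_rot: [-1.301, 1.554, 0.056]
wrist_force: [-5.7, 0.1, 17.4]
finger_gap: 0.002
```

{"op": "carry_out", "data": {"targets": [{"twist":[0,0,0],"travel":[0.0025,0,0],"claw":0},{"twist":[0,0,0],"travel":[0.0025,0,0],"claw":0}]}}

```text
time_s: 12.2
tcp_pos: [0.5737, 0.0454, 0.0857]
eef_rot: [-1.306, 1.551, 0.052]
wrist_force: [-4.8, -0.2, 15.0]
finger_gap: -0.001
```

{"op": "carry_out", "data": {"targets": [{"twist":[0,0,0],"travel":[0.0025,0,0],"claw":0},{"twist":[0,0,0],"travel":[0.0025,0,0],"claw":0}]}}

```text
time_s: 12.37
tcp_pos: [0.5737, 0.0454, 0.0857]
eef_rot: [-1.309, 1.549, 0.048]
wrist_force: [-5.2, -0.7, 15.7]
finger_gap: -0.004
```

{"op": "carry_out", "data": {"targets": [{"twist":[0,0,0],"travel":[0.003,0,0],"claw":0},{"twist":[0,0,0],"travel":[0.003,0,0],"claw":0},{"twist":[0,0,0],"travel":[0.003,0,0],"claw":0}]}}

```text
time_s: 12.62
tcp_pos: [0.5736, 0.0453, 0.0856]
eef_rot: [-1.313, 1.546, 0.045]
wrist_force: [-6.1, 0.4, 19.1]
finger_gap: 0.001
```

{"op": "carry_out", "data": {"targets": [{"twist":[0,0,0],"travel":[0.0035,0,0],"claw":0},{"twist":[0,0,0],"travel":[0.0035,0,0],"claw":0},{"twist":[0,0,0],"travel":[0.0035,0,0],"claw":0}]}}

```text
time_s: 12.87
tcp_pos: [0.5736, 0.0454, 0.0856]
eef_rot: [-1.318, 1.542, 0.04]
wrist_force: [-7.7, -0.0, 22.4]
finger_gap: -0.001
```

{"op": "carry_out", "data": {"targets": [{"twist":[0,0,0],"travel":[-0.01,0,0],"claw":0},{"twist":[0,0,0],"travel":[-0.025,0,0],"claw":0},{"twist":[0,0,0],"travel":[-0.03,-0.005,0],"claw":0},{"twist":[0,0,0],"travel":[-0.015,-0.02,0],"claw":0},{"twist":[0,0,0],"travel":[0,-0.025,0],"claw":0},{"twist":[0,0,0],"travel":[0,-0.02,0],"claw":0},{"twist":[0,0,0],"travel":[0,0,0],"claw":0},{"twist":[0,0,0],"travel":[0,0,0],"claw":0}]}}

```text
time_s: 13.53
tcp_pos: [0.64, 0.0302, 0.1744]
eef_rot: [-1.32, 1.539, 0.039]
wrist_force: [-1.3, -0.4, 0.5]
finger_gap: 0.001
```

```bash
python3 - <<'E'
from h import *
goto([-.07,0,.165])
q,e=eyes.camera("scene")
Q=Winv(P0,cloud("scene",e))
cv2.imwrite("pics/s6.png",cv2.resize(cv2.cvtColor(q,cv2.COLOR_RGB2BGR)[165:315,250:390],None,fx=4,fy=4,interpolation=cv2.INTER_CUBIC))
m=(Q[...,0]>-.16)&(Q[...,0]<-.085)&(abs(Q[...,1])<.045)&(Q[...,2]>.14)&(Q[...,2]<.18); q=Q[m]; print("bar",m.sum(),np.median(q,0),q.min(0),q.max(0))
m=(Q[...,0]>-.06)&(Q[...,0]<.05)&(abs(Q[...,1])<.02)&(Q[...,2]>.05)&(Q[...,2]<.1); q=Q[m]
for x0 in np.arange(-.06,.05,.01):
    k=(q[:,0]>=x0)&(q[:,0]<x0+.01); print(round(x0,2),k.sum(),np.median(q[k],0).round(4) if k.any() else "")
E
```

```text
t 13.53 fixt [-42.4  -0.2 174.4] F(fixt) [1.2 0.6 0.5] j [ 0.03  0.46  1.54  0.    1.11 -1.33]
world d [ 0.027  -0.0061 -0.0094] tool d [ 0.0103 -0.0273 -0.0004] turn [0.0015 0.0078 0.0304] tool d in target frame [ 0.0094 -0.0276 -0.0002]
fixture axes in target tool frame: fx [ 0.  1. -0.] gap 0.0
bar 238 [-0.10703847  0.00072145  0.16426778] [-0.11312154 -0.02978166  0.14042553] [-0.09699323  0.03164022  0.1700437 ]
-0.06 8 [-0.0554 -0.0067  0.0679]
-0.05 6 [-0.0442 -0.005   0.0687]
-0.04 6 [-0.032  -0.0042  0.0686]
-0.03 10 [-0.0266 -0.006   0.0675]
-0.02 7 [-0.0171 -0.0042  0.0688]
-0.01 12 [-0.0084 -0.0036  0.0698]
0.0 1 [ 0.001  -0.0079  0.0589]
0.01 2 [ 0.0114 -0.0109  0.057 ]
0.02 2 [0.0287 0.009  0.0698]
0.03 25 [ 0.0347 -0.0007  0.0683]
0.04 3 [0.0409 0.0025 0.0672]
```

View pics/s6.png

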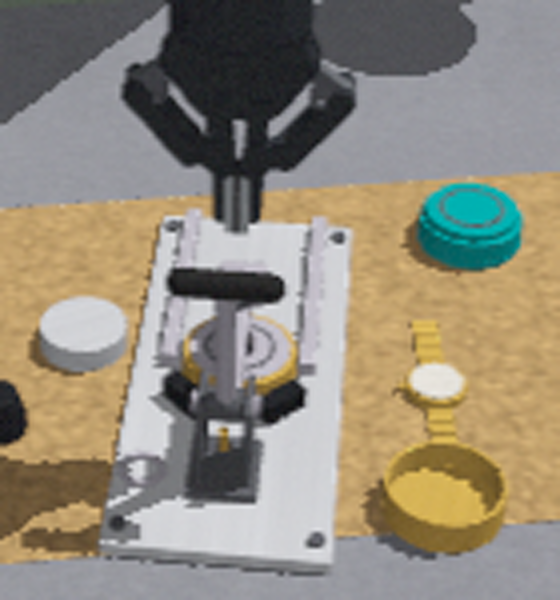

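{"op": "carry_out", "data": {"targets": [{"twist":[0.001,0.008,0.03],"travel":[0.004,-0.012,0],"claw":0},{"twist":[0,0,0],"travel":[0.005,-0.01,0],"claw":0},{"twist":[0,0,0],"travel":[0,-0.008,0],"claw":0},{"twist":[0,0,0],"travel":[0,-0.007,0],"claw":0},{"twist":[0,0,0],"travel":[0,-0.007,0],"claw":0}]}}

```text
time_s: 14.0
tcp_pos: [0.6786, 0.0218, 0.1632]
eef_rot: [1.783, 1.562, -3.141]
wrist_force: [0.2, -0.3, 0.4]
finger_gap: -0.0
```

```bash
python3 -c "
from h import *
goto([-.114,0,.160])"
```

```text
t 14.0 fixt [-81.9  -0.2 163.2] F(fixt) [-0.2  0.2  0.4] j [ 0.02  0.54  1.42  0.    1.19 -1.34]
world d [ 0.0313 -0.0069 -0.0032] tool d [ 0.0029 -0.0321 -0.0002] turn [ 0.002  -0.0019 -0.0087] tool d in target frame [ 0.0032 -0.0321 -0.0002]
fixture axes in target tool frame: fx [ 0.  1. -0.] gap -0.0
```

{"op": "carry_out", "data": {"targets": [{"twist":[0.002,-0.002,-0.008],"travel":[0.001,-0.009,0],"claw":0},{"twist":[0,0,0],"travel":[0.001,-0.009,0],"claw":0},{"twist":[0,0,0],"travel":[0.001,-0.009,0],"claw":0},{"twist":[0,0,0],"travel":[0.002,-0.009,0],"claw":0}]}}

```text
time_s: 14.33
tcp_pos: [0.7033, 0.0161, 0.1569]
eef_rot: [1.633, 1.539, 2.99]
wrist_force: [-7.2, 2.2, 4.4]
finger_gap: 0.001
```

```bash
python3 -c "
from h import *
goto([-.135,0,.147])"
```

```text
t 14.33 fixt [-1.073e+02  1.000e-01  1.569e+02] F(fixt) [ 7.5 -0.7  4.4] j [ 0.    0.6   1.34  0.01  1.24 -1.35]
world d [ 0.0271 -0.0058 -0.0099] tool d [ 0.0091 -0.028   0.0001] turn [-0.0003 -0.0019 -0.0315] tool d in target frame [ 0.0099 -0.0277  0.0001]
fixture axes in target tool frame: fx [ 0.  1. -0.] gap 0.0
```

{"op": "carry_out", "data": {"targets": [{"twist":[0,0,-0.02],"travel":[0.003,-0.01,0],"claw":0},{"twist":[0,0,-0.01],"travel":[0.004,-0.01,0],"claw":0},{"twist":[0,0,-0.01],"travel":[0.005,-0.01,0],"claw":0},{"twist":[0,0,-0.01],"travel":[0.006,-0.008,0],"claw":0}]}}

```text
time_s: 14.67
tcp_pos: [0.731, 0.0099, 0.1373]
eef_rot: [2.021, 1.562, -2.906]
wrist_force: [-4.8, 0.1, 3.2]
finger_gap: -0.001
```

```bash
python3 -c "
from h import *
goto([-.151,0,.126])"
```

```text
t 14.67 fixt [-135.7    0.4  137.3] F(fixt) [4.7 0.9 3.2] j [-0.    0.64  1.3  -0.    1.21 -1.36]
world d [ 0.0151 -0.0029 -0.0113] tool d [ 0.0112 -0.0154  0.0004] turn [-0.0005 -0.0039 -0.0081] tool d in target frame [ 0.0113 -0.0153  0.0004]
fixture axes in target tool frame: fx [ 0.  1. -0.] gap -0.0
```

{"op": "carry_out", "data": {"targets": [{"twist":[0,0,-0.008],"travel":[0.008,-0.009,0],"claw":0},{"twist":[0,0,0],"travel":[0.009,-0.008,0],"claw":0},{"twist":[0,0,0],"travel":[0.009,-0.006,0],"claw":0}]}}

```text
time_s: 14.92
tcp_pos: [0.7502, 0.0057, 0.1109]
eef_rot: [2.008, 1.56, -2.918]
wrist_force: [-1.0, -0.4, 1.5]
finger_gap: -0.0
```

```bash
python3 -c "
from h import *
goto([-.158,0,.110])"
```

```text
t 14.92 fixt [-155.3    0.4  110.9] F(fixt) [0.9 0.6 1.5] j [-0.01  0.69  1.27 -0.    1.19 -1.36]
world d [ 0.0027 -0.0002 -0.0009] tool d [ 0.0009 -0.0027  0.0004] turn [-0.0003 -0.0044 -0.0095] tool d in target frame [ 0.0009 -0.0027  0.0004]
fixture axes in target tool frame: fx [ 0.  1. -0.] gap -0.0
```

{"op": "carry_out", "data": {"targets": [{"twist":[0,0,0],"travel":[0.008,-0.004,0],"claw":0},{"twist":[0,0,0],"travel":[-0.02,-0.005,0],"claw":0},{"twist":[0,0,0],"travel":[-0.035,-0.01,0],"claw":0},{"twist":[0,0,0],"travel":[-0.035,-0.01,0],"claw":0},{"twist":[0,0,0],"travel":[-0.03,0,0],"claw":0},{"twist":[0,0,0],"travel":[-0.015,0,0],"claw":0},{"twist":[0,0,0],"travel":[0,0,0],"claw":0},{"twist":[0,0,0],"travel":[0,0,0],"claw":0}]}}

```text
time_s: 15.58
tcp_pos: [0.7855, -0.0023, 0.2316]
eef_rot: [2.089, 1.558, -2.838]
wrist_force: [0.9, -0.5, -0.4]
finger_gap: -0.001
```

```bash
python3 - <<'E'
from h import *
goto([-.165,0,.25])
q,e=eyes.camera("scene")
cv2.imwrite("pics/s7.png",cv2.resize(cv2.cvtColor(q,cv2.COLOR_RGB2BGR)[165:315,250:390],None,fx=4,fy=4,interpolation=cv2.INTER_CUBIC))
E
```

```text
t 15.58 fixt [-191.5    0.8  231.6] F(fixt) [-1.   0.3 -0.4] j [-0.02  0.69  0.98 -0.    1.49 -1.37]
world d [-0.0257  0.0064  0.0184] tool d [-0.0181  0.0267  0.0006] turn [-0.0011 -0.0065 -0.0115] tool d in target frame [-0.0184  0.0265  0.0008]
fixture axes in target tool frame: fx [ 0.  1. -0.] gap -0.0
```

View pics/s7.png

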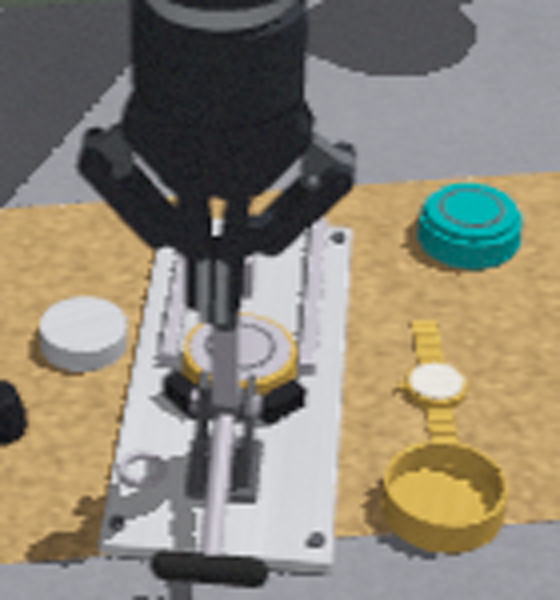

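{"op": "carry_out", "data": {"targets": [{"twist":[0,-0.006,-0.011],"travel":[-0.03,0,0],"claw":0},{"twist":[0,0,0],"travel":[-0.02,0,-0.03],"claw":0},{"twist":[0,0,0],"travel":[0,0.005,-0.038],"claw":0},{"twist":[0,0,0],"travel":[0,0.005,-0.038],"claw":0},{"twist":[0,0,0],"travel":[0,0.005,-0.038],"claw":0},{"twist":[0,0,0],"travel":[0,0.005,-0.038],"claw":0},{"twist":[0,0,0],"travel":[0,0.005,-0.038],"claw":0},{"twist":[0,0,0],"travel":[0,0,-0.038],"claw":0},{"twist":[0,0,0],"travel":[0,0,-0.02],"claw":0},{"twist":[0,0,0],"travel":[0,0,0],"claw":0}]}}

```text
time_s: 16.47
tcp_pos: [0.6954, -0.2754, 0.2583]
eef_rot: [1.606, 1.538, 2.97]
wrist_force: [-0.1, 0.2, -0.2]
finger_gap: -0.001
```

```bash
python3 - <<'E'
from h import *
goto([-.165,0,.25])
b=lambda a:cv2.cvtColor(a,cv2.COLOR_RGB2BGR)
q,e=eyes.camera("top"); s,g=eyes.camera("scene")
np.savez("pics/f.npz",q=q,e=e,s=s,g=g)
o=np.load("pics/top0.npz"); so=np.load("pics/scene0.npz")
for nm,c,d,cx in(("top before","top",o["d"],.072),("top now","top",e,0),("scene before","scene",so["d"],.072),("scene now","scene",g,0)):
    Q=Winv(P0,cloud(c,d))
    m=(np.hypot(Q[...,0]-cx,Q[...,1])<.024)&(Q[...,2]>.02)&(Q[...,2]<.05)
    r=(np.hypot(Q[...,0]-(.12 if cx==0 else .12),Q[...,1])<.03)&(Q[...,2]>-.01)&(Q[...,2]<.03)
    print(nm,"back",m.sum(),np.median(Q[m],0).round(4),np.mean(Q[m],0).round(4),"plate",np.median(Q[r],0).round(4))
    m=(np.hypot(Q[...,0]-cx,Q[...,1])<.045)&(Q[...,2]>.027)&(Q[...,2]<.045); print("  case ext",Q[m].min(0).round(4),Q[m].max(0).round(4))
h=[cv2.resize(b(q)[105:255,200:330],(520,600)),cv2.resize(b(s)[180:330,250:380],(520,600))]
cv2.imwrite("pics/f.png",cv2.resize(np.hstack(h),(800,462)))
cv2.imwrite("pics/ft.png",b(q))
E
```

```text
t 16.47 fixt [-161.3  286.7  258.3] F(fixt) [ 0.1 -0.2 -0.2] j [-0.39  0.62  1.04 -0.01  1.51 -1.75]
world d [ 0.0643  0.2794 -0.0083] tool d [ 0.0078 -0.0059  0.2867] turn [ 0.0068 -0.0013 -0.0323] tool d in target frame [ 0.0083 -0.0037  0.2867]
fixture axes in target tool frame: fx [ 0.  1. -0.] gap -0.0
top before back 244 [ 0.0716 -0.0003  0.0358] [ 0.0718 -0.0003  0.0357] plate [0.1225 0.0007 0.0092]
  case ext [ 0.0355 -0.0347  0.027 ] [0.1045 0.0324 0.0425]
top now back 242 [ 0.0001 -0.      0.0324] [0.0002 0.0001 0.0325] plate [1.2e-01 1.0e-04 8.9e-03]
  case ext [-0.031  -0.0376  0.027 ] [0.0377 0.0382 0.0395]
scene before back 62 [ 0.0735 -0.0125  0.0366] [ 0.0729 -0.0128  0.0365] plate [ 0.1382 -0.0052  0.0101]
  case ext [ 0.0299 -0.0351  0.0271] [0.0988 0.0323 0.0399]
scene now back 108 [-0.0013 -0.009   0.0334] [-0.0007 -0.0051  0.0334] plate [ 0.1249 -0.0106  0.0099]
  case ext [-0.0333 -0.0357  0.0272] [0.0335 0.0317 0.0383]
```

View pics/f.png

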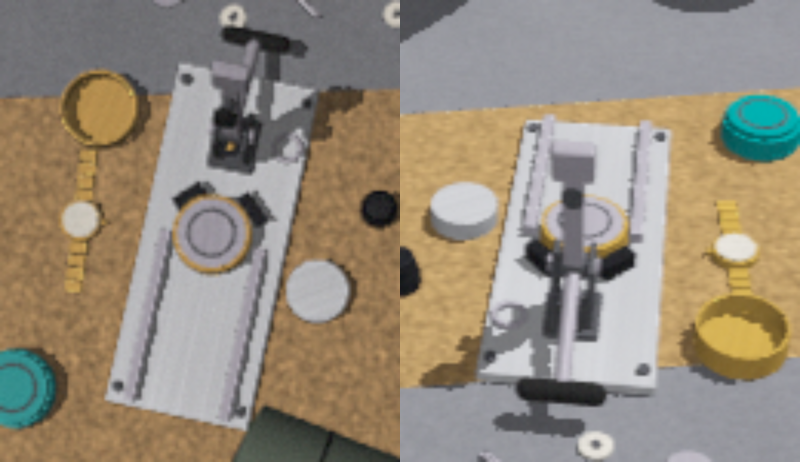

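View pics/ft.png

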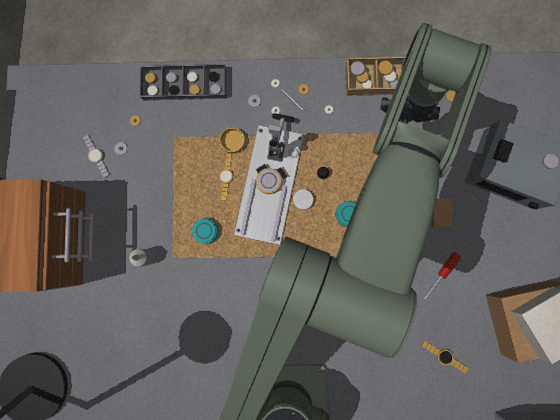

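```bash
python3 - <<'E'
from h import *
z=np.load("pics/f.npz")
Q=Winv(P0,cloud("top",z["e"]))
# plane fit of fixture plate near the nest and of tin top, with local bench
def med(m): return np.median(Q[m],0).round(4),m.sum()
x,y,h=Q[...,0],Q[...,1],Q[...,2]
pl=(abs(y)<.034)&(x>.045)&(x<.15)&(h>0)&(h<.018)
A=np.c_[Q[pl][:,:2],np.ones(pl.sum())]; co=np.linalg.lstsq(A,Q[pl][:,2],rcond=None)[0]; print("plate plane",co)
hh=h-(x*co[0]+y*co[1]+co[2])
def rep(n,m): print(n,m.sum(),"mean",hh[m].mean().round(4),"sem",(hh[m].std()/m.sum()**.5).round(5))
rep("back",(np.hypot(x,y)<.026)&(h>.02)&(h<.05))
rep("rails",(abs(abs(y)-.042)<.0025)&(x>.03)&(x<.15)&(h>.014)&(h<.026))
t=bp("top",[[303,199.5]],.018)[0]; tf=Winv(P0,t); print(tf)
rep("tin (bench+18 -> +8)",(np.hypot(x-tf[0],y-tf[1])<.022)&(h>.01)&(h<.03))
rep("bench/mat near",(y>.075)&(y<.09)&(x>0)&(x<.04)&(abs(h)<.008))
t=bp("top",[[205,231]],.036)[0]; tf=Winv(P0,t)
rep("turq top",(np.hypot(x-tf[0],y-tf[1])<.02)&(h>.015)&(h<.05))
E
```

```text
plate plane [0.00117098 0.00282636 0.00891578]
back 282 mean 0.0234 sem 0.00016
rails 160 mean 0.0103 sem 0.00019
[0.0342002  0.10194759 0.018     ]
tin (bench+18 -> +8) 201 mean 0.0077 sem 0.00018
bench/mat near 20 mean -0.0091 sem 0.00065
turq top 173 mean 0.0176 sem 0.00021
```

```bash
python3 - <<'E'
from h import *
for c in("top","scene"):
    D=np.array([eyes.camera(c)[1] for _ in range(12)]); D[D==0]=np.nan; d=np.nanmean(D,0)
    print(c,"frame noise",np.nanmedian(D.std(0)))
    Q=Winv(P0,cloud(c,d)); x,y,h=Q[...,0],Q[...,1],Q[...,2]
    pl=(abs(y)<.03)&(x>.05)&(x<.15)&(abs(h-.0095)<.004)
    co=np.linalg.lstsq(np.c_[Q[pl][:,:2],np.ones(pl.sum())],Q[pl][:,2],rcond=None)[0]
    hh=h-(x*co[0]+y*co[1]+co[2])
    r=np.hypot(x,y)
    for n,m in(("back in",(r<.014)&(h>.025)&(h<.045)),("back out",(r>.019)&(r<.028)&(h>.025)&(h<.045)),("rail",(abs(abs(y)-.042)<.0025)&(x>.03)&(x<.15)&(abs(h-.02)<.004)),("plate",pl)):
        print(n,m.sum(),np.median(hh[m]).round(5),hh[m].mean().round(5),hh[m].std().round(5))
E
```

```text
top frame noise 0.0023927763
back in 83 0.02389 0.02388 0.00067
back out 175 0.02324 0.02325 0.00083
rail 160 0.00999 0.00991 0.00072
plate 794 -1e-05 -0.0 0.00074
scene frame noise 0.0023259036
back in 25 0.02358 0.02355 0.00045
back out 100 0.02301 0.02297 0.00046
rail 104 0.01003 0.00995 0.00044
plate 282 1e-05 -0.0 0.00044
```

```bash
python3 - <<'E'
from h import *
for c in("top","scene"):
    d=np.load(f"pics/{c}0.npz")["d"]
    Q=Winv(P0,cloud(c,d)); x,y,h=Q[...,0],Q[...,1],Q[...,2]
    pl=(abs(y)<.03)&(((x>.115)&(x<.15))|((x>.0)&(x<.03)))&(abs(h-.0095)<.006)
    co=np.median(h[pl]); hh=h-co
    r=np.hypot(x-(.0715 if c=="top" else .070),y)
    for n,m in(("in",(r<.014)&(h>.025)&(h<.045)),("out",(r>.019)&(r<.027)&(h>.025)&(h<.045))):
        print(c,n,m.sum(),hh[m].mean().round(5),(hh[m].std()/m.sum()**.5).round(5))
E
```

```text
top in 85 0.02669 0.00028
top out 151 0.02635 0.00018
scene in 18 0.02617 0.00027
scene out 43 0.02677 0.00017
```

```bash
python3 -c "
from workcell import manip
print(manip.close_job())"
```

```text
the job is handed in; nothing more can be done
None
```

The brass case is home in the V stop, its back is pressed in through the clamp, and the clamp is thrown back to fully open. I handed the job in at about 18 s of the 72 s allowed.

- **Slide:** I pushed the case along the channel with the closed fingers, without lifting it. It stopped dead at about 10 N, and the top camera then put its centre within 1 mm of the nest.
- **Press:** I swung the clamp over centre onto the case and pressed the paddle. The back started to move at about 9 N at the paddle. It then came to a hard stop, moving 0.1 mm or less as I went from 13 to 22 N, which I work out as about 35 N at the pad.
- **Open:** I pushed the handle bar back over centre. The last pictures show the clamp fully open, the robot clear of everything, and the loupe, watch, spare case, tin and bezel beside the fixture where they were.

**Back height:** averaged depth puts the back's main face 23.0 to 23.3 mm above the plate, against 26.4 to 26.8 mm at the start; fully home is 23 mm. The middle of the disc read 0.5 to 0.9 mm higher (23.6 to 23.9 mm). I took that as relief on the disc or depth error, because the hard stop says the back is home.

**Camera agreement:** the two cameras disagreed by up to about 8 mm in my first corner readings of the fixture. I used a pose close to the top camera's, and the contact positions bore it out.

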